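# Fold the nutcracker and put it in its case

### The arm

A 6-joint arm with a two-finger parallel gripper is mounted at the origin on a cart in front of the work surface, level with it; the furniture and walls round the work are solid. World frame = base frame: x ahead of the robot, y to its left, z up, the work surface at z = 0. Lengths are in m, angles in rad, forces in N, time in s.
With the tool pointing down it reaches from about 0.35 to 0.975 m from the base axis. Payload 4.9 kg.
Tool frame: the origin (TCP) lies at the very end of the fingers, on their centre line; the grasp point (between the pads) lies 19 mm behind it (tcp_to_grasp is the distance from the TCP to the grasp point, in m); z points along the fingers, y is the line along which they close (so a half turn about z gives the same grasp; the last joint's range is limited). The gripper opens to 85 mm and grips with 20 to 120 N. Pads are 22 mm wide; open, the fingers measure 114 mm over their backs; the gripper's body (76 mm by 85 mm) begins 54 mm behind the grasp point. The pads swing forward as they close: fully open they stand 13 mm farther back than shut.
Start: joints at [1, 0.053, 1.613, -0, 1.476, -0.119], TCP at [0.273, 0.562, 0.231] pointing down, gripper open.
Joint ranges: [-3.01, 3.01], [-1.01, 2.22], [0.06, 2.58], [-1.02, 4.17], [0.09, 2.62], [-3.14, 3.14]. Speed limits (rad/s): [2.57, 2.57, 3.14, 3.14, 3.14, 3.14].

### API

Orientations are given as a unit quaternion [w, x, y, z].
In Python, from cell import * gives the robot as it stands.
- The arm moves only by the tool move_arm, never from a script. Its argument "plan" is a list of rows, each an object with "rot": the turn, a rotation vector about the tool's x, y, z as a fraction of full scale, a list of three; "travel": the shift along the tool's x, y, z as a fraction of full scale, a list of three; "hand": the closure, from -1 (fully open) to 1 (shut). In form: [{"rot": [wx, wy, wz], "travel": [tx, ty, tz], "hand": hand}, ...]. A call has 1 to 5 rows; each row shifts and turns the commanded pose from where the row before left it, along the tool's axes as they then stand; what a row does not reach is not made up. Full scale, the value 1, is 20 mm for a shift and 8 degrees for a turn. A row lasts 1/8 s, in which the tool goes at most 62.5 mm and 10.7 degrees, less where a joint would pass 70% of its speed; a pose out of reach is approached as far as the arm can. A call with a number of a shift or a turn outside -1 to 1 is refused whole. A call with a gripper value outside its range is refused whole. The fingers move at their own pace and stop on an object; "newtons" is the grip in N (left out, the last holds). Time passes only in rows, so rows that do not move let the fingers close. It gives the time, the measured TCP pose, the force, the opening and the grip force at its end, in the units of the state.
- get_state(): the state, without advancing time (a new reading comes with each control period).
- camera(name): name is "side" or "top"; returns a dict with "color" (384x512x3 uint8, blue, green, red), "vfov" (degrees; the focal length in pixels is half the picture's height over the tangent of half this angle, whatever the lens; pixels are square), "cx", "cy" (the principal point, pixels), "extrinsics" (4x4, takes a point from camera to world coordinates). Camera axes: x right, y down, z forward; pixel columns grow to the right and rows downward; lengths in m; the calibration is good to about 2 mm. A picture is of the moment at which its call begins. There is no depth.
- close_job(): hands the job in; it is judged then, once.
The state is a dict: "time": time; "joints": joint angles; "joint_vel": joint speeds; "joint_torque": joint torques, N m; "position": TCP position; "orientation": TCP orientation; "force": force on the tool from outside, world axes, zero at the start; "ft_torque": the same for the moment, N m; "gripper_width": opening from 0.0 (shut) to 1.0 (fully open); "grip_force": force on a finger pad.
Only numpy, scipy, OpenCV 4.12 (cv2) and the standard library are available. Lean on these libraries where they do the work, as an engineer would, in place of code of your own. Each camera call takes 0.05 s, during which the arm holds its last target. There are 200 camera calls.

### The job

The nutcracker has been left lying open on the counter. First squeeze its two handles fully together, away from the case, and then lay it, closed and flat, in its open wooden storage case (either way round), so that it lies on the floor of the case between the walls.

Things in the scene. Friction and masses are not known exactly. Their poses are not given: they have to be found in the camera images.
- nutcracker: Nutcracker lying on its side, steel jaws and two straight wooden handles, opening flat along the counter like a V; 0.2 kg. Closed: 175 mm long, 28 wide, 18 high. Origin: underside, middle of the closed tool. x runs from the hinge (at x = -80 mm) to the handle ends (+85 mm), z up. The arm fixed in this frame is 12 mm wide, y = -14 to -2 mm. Wood from x = -22 to +85 mm.
- nutcracker_hinge (a point): Centre of the nutcracker's vertical hinge pin, 9 mm above its underside; axes as the nutcracker's. 65 mm from the hinge both arms fit between open fingers: outside width there 28 mm plus 65 mm times the opening angle, at most 53 mm.
- nutcracker_arm (a joint): Opening angle (rad) of the second arm, 12 mm wide, y = +2 to +14 mm when closed. 0 = closed: arms parallel, 4 mm apart, at a stop. It grows as the arm swings about the hinge towards the nutcracker's +y. Starts between 0.28 and 0.38. No spring: light friction keeps it where it is left.
- case: Open dark wooden tray with grey lining, fixed to the counter: outside 222 x 74 mm, inside 206 (x) by 58 mm (y), 16 mm high, walls 8 mm, floor 4 mm above the counter. Each long wall has a 90 mm finger gap in its middle, down to the floor, so fingers have room beside the tool. Origin: centre of the underside; x along its length, z up.

How it is judged:
On the way:
1. the nutcracker is squeezed shut (opening under 0.12 rad) while it is still clear of the case (value of joint nutcracker_arm below 0.12 rad and horizontal distance between nutcracker and case above 0.12 m), for 0.2 s.
At the end, for the whole second after the job is handed in: The nutcracker rests on the case's floor: middle within 22 mm lengthwise and 20 mm crosswise of the case's middle, underside under 9 mm above the case's underside, lengthwise with the case within 0.22 rad (either way round), level within 0.1 rad, open by less than 0.15 rad, at rest (value of joint nutcracker_arm below 0.15 rad and x of nutcracker in the frame of case between -0.022 and 0.022 m and y of nutcracker in the frame of case between -0.02 and 0.02 m and z of nutcracker in the frame of case between -0.002 and 0.009 m and angle between the x axis of nutcracker and the x axis of case, either way round below 0.22 rad and angle between nutcracker's own z axis and vertical below 0.1 rad and linear speed of nutcracker below 0.02 m/s); the robot touches nothing.
It also fails if it takes over 45 s, if anything falls off the work surface, if the arm or the gripper's body presses on something with over 40 N, if the wrist force passes 120 N, or if a joint passes its speed limit or range.

## Working session

There is one attempt and no reset: what is moved stays moved. The work goes in short steps, Python scripts to look and compute and a tool call to move; the robot and the scene stay as the last step left them, time stands still between calls to the robot, and variables do not carry over. Pictures are saved under pics/ and viewed, at most 10 in all, crops included, and the job is handed in when it is done.

Besides the shell and the picture viewer there is one more tool, called after ">>>" as name([rows], argument=value, ...), one row to a line, values as JSON. move_arm: Moves the arm, as the interface text tells. Its arguments: {"type":"object","properties":{"plan":{"type":"array","items":{"type":"object","properties":{"rot":{"type":"array","items":{"type":"number","minimum":-1,"maximum":1}},"travel":{"type":"array","items":{"type":"number","minimum":-1,"maximum":1}},"hand":{"type":"number"}}}},"newtons":{"type":"number"}},"required":["plan"]}

```bash
mkdir -p pics; python3 - <<'E'
from cell import *
import cv2,numpy as np
s=get_state();print(s)
for n in("top","side"):
    c=camera(n);cv2.imwrite(f"pics/{n}0.png",c["color"]);print(n,c["vfov"],c["cx"],c["cy"],np.round(c["extrinsics"],4).tolist())
E
```

```text
{'time': 0.0, 'joints': array([ 1.00000791e+00,  5.33737815e-02,  1.61432516e+00, -1.61896335e-05,
        1.47599265e+00, -1.18981713e-01]), 'joint_vel': array([-0.00060918,  0.00037034,  0.00017989,  0.00055684,  0.00189064,
        0.00045198]), 'joint_torque': array([ 1.99231792e-03, -3.93678331e+01, -3.70180535e+01,  1.12095561e-04,
        6.80013283e-03,  9.23419975e-06]), 'position': array([0.27251763, 0.56175233, 0.23003391]), 'orientation': array([-3.47230432e-04,  2.23985974e-01,  9.74591803e-01, -9.90395054e-04]), 'force': array([0.28934077, 0.4087201 , 0.30724259]), 'ft_torque': array([-0.0249813 ,  0.02479988,  0.00013182]), 'grip_force': 0.0, 'gripper_width': 1.0005671787415138}
top 49.42170796591792 257.85183415302043 190.65234726557486 [[0.02, -0.9981, 0.0578, 0.4606], [-0.9998, -0.0195, 0.0089, -0.0546], [-0.0078, -0.0579, -0.9983, 1.0912], [0.0, 0.0, 0.0, 1.0]]
side 50.469329604720485 255.52423467164007 196.94500792653164 [[0.9593, -0.1386, 0.2459, 0.2812], [-0.2821, -0.5034, 0.8167, -0.793], [0.0106, -0.8529, -0.522, 0.5342], [0.0, 0.0, 0.0, 1.0]]
```

View pics/top0.png

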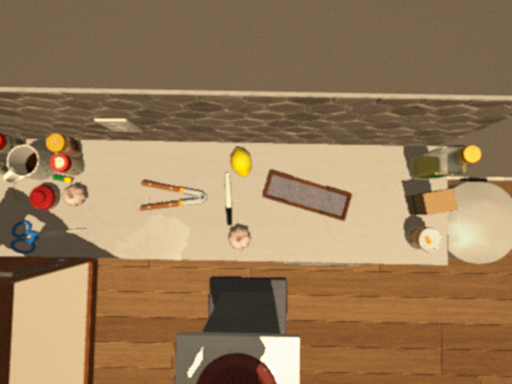

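View pics/side0.png

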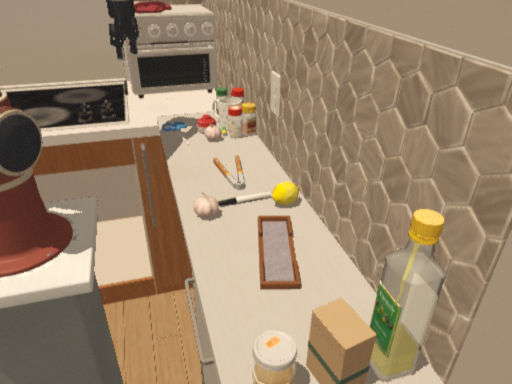

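The top view shows the nutcracker with its hinge at about (204,197) and handle ends near (143,183) and (142,208), and the case centred near (307,195). The side view confirms this, with a knife, garlic and lemon lying between the two.

```bash
cat >h.py <<'E'
import cv2,numpy as np
def ray(c,u,v,z):
    f=c["color"].shape[0]/2/np.tan(np.radians(c["vfov"])/2)
    E=c["extrinsics"];d=E[:3,:3]@[(u-c["cx"])/f,(v-c["cy"])/f,1]
    return E[:3,3]+d*(z-E[2,3])/d[2]
def proj(c,p):
    f=c["color"].shape[0]/2/np.tan(np.radians(c["vfov"])/2)
    E=c["extrinsics"];q=E[:3,:3].T@(np.array(p)-E[:3,3]);return np.array([c["cx"]+f*q[0]/q[2],c["cy"]+f*q[1]/q[2]])
E
python3 - <<'E'
from cell import *
from h import *
c=camera("top");im=c["color"]
a=cv2.resize(im[172:217,135:215],None,fx=8,fy=8,interpolation=cv2.INTER_CUBIC)
b=cv2.resize(im[165:225,258:358],None,fx=6.4,fy=6.4,interpolation=cv2.INTER_CUBIC)[:230]
cv2.imwrite("pics/z.png",a)
hsv=cv2.cvtColor(im,cv2.COLOR_BGR2HSV)
m=((hsv[...,1]>90)&(hsv[...,0]<25)).astype(np.uint8)
def sub(m,x0,x1,y0,y1):
    k=np.zeros_like(m);k[y0:y1,x0:x1]=m[y0:y1,x0:x1];return k
k=sub(m,258,358,162,228)
r=cv2.minAreaRect(cv2.findNonZero(k));bx=cv2.boxPoints(r)
P=np.array([ray(c,u,v,.016)[:2] for u,v in bx]);print("case",bx,P.round(4),P.mean(0),np.linalg.norm(P-np.roll(P,1,0),axis=1))
k=sub(m,135,215,172,217)
n,l,st,ce=cv2.connectedComponentsWithStats(k)
for i in range(1,n):
    if st[i,4]>20:
        p=cv2.findNonZero((l==i).astype(np.uint8));r=cv2.minAreaRect(p);bx=cv2.boxPoints(r)
        P=np.array([ray(c,u,v,.018)[:2] for u,v in bx]);print("h",st[i],bx.round(1).tolist(),P.round(4).tolist())
        vx=cv2.fitLine(np.array([ray(c,*q[0],.016)[:2] for q in p],np.float32),2,0,.01,.01).ravel();print(vx)
E
```

```text
case [[260.80096 196.82755]
 [269.26794 168.17007]
 [352.9411  192.8917 ]
 [344.47412 221.54916]] [[ 0.507  -0.053 ]
 [ 0.5817 -0.0734]
 [ 0.5219 -0.29  ]
 [ 0.4478 -0.2689]] [ 0.51460367 -0.1713181 ] [0.22389768 0.07742058 0.22475355 0.07703862]
h [140 180  45  14 274] [[139.60000610351562, 185.3000030517578], [140.8000030517578, 178.8000030517578], [184.5, 187.10000610351562], [183.3000030517578, 193.60000610351562]] [[0.5305, 0.2609], [0.5474, 0.2583], [0.5282, 0.1443], [0.5113, 0.147]]
[0.17017545 0.9854138  0.5293165  0.20200501]
h [139 199  45  12 281] [[138.39999389648438, 203.89999389648438], [182.8000030517578, 198.6999969482422], [183.6999969482422, 205.8000030517578], [139.1999969482422, 211.0]] [[0.4825, 0.2621], [0.4983, 0.1478], [0.4799, 0.1451], [0.4642, 0.2593]]
[ 0.1478827  -0.9890049   0.48077047  0.20217577]
```

View pics/z.png

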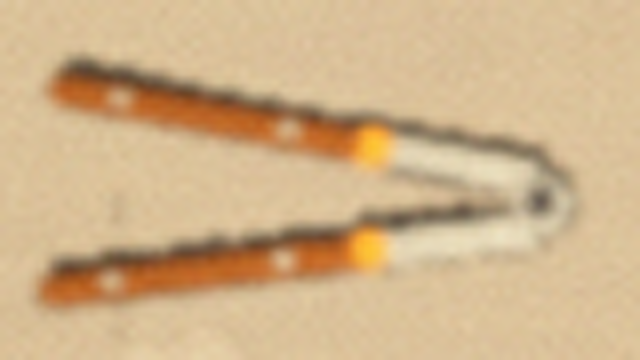

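The zoom shows the hinge pin at about (202,196.5), with the two wooden handles symmetric about a line close to world +y. The opening is about 0.32 rad.

```bash
cat >>h.py <<'E'
from scipy.spatial.transform import Rotation as R
def plan(s,xyz,ydeg=None,maxt=.95):
    """rows (5 per call) to bring TCP to xyz with tool y along world heading ydeg (mod 180); tool kept pointing down"""
    w,x,y,z=s["orientation"];M=R.from_quat([x,y,z,w]);p=np.array(s["position"])
    ty=M.as_matrix()[:,1];h=np.degrees(np.arctan2(ty[1],ty[0]))
    d=0 if ydeg is None else (ydeg-h+90)%180-90
    h=np.radians(h+d)
    T=R.from_matrix(np.array([[-np.sin(h)*-1,np.cos(h),0],[-np.cos(h),np.sin(h),0],[0,0,-1]]))
    rv=(M.inv()*T).as_rotvec()
    D=np.array(xyz)-p
    n=int(np.ceil(max(np.degrees(np.linalg.norm(rv))/7.6,np.linalg.norm(D)/(.02*maxt),1)))
    print("pos",p.round(4),"n",n,"turn deg",np.degrees(rv).round(1))
    st=R.from_rotvec(rv/n)
    C=M
    for i in range(n):
        t=C.inv().apply(D/n)/.02  # shift in axes before the turn
        print(i,np.round(t,2).tolist(),"rot",np.round(np.degrees(rv/n)/8,2).tolist())
        C=C*st
E
python3 - <<'E'
from cell import *
from h import *
c=camera("top");print("hinge",ray(c,202,196.5,.018))
plan(get_state(),[.505,.165,.12],-0.65)
E
```

```text
hinge [0.5048191  0.09856609 0.018     ]Traceback (most recent call last):
  File "<stdin>", line 4, in <module>
  File "h.py", line 16, in plan
    T=R.from_matrix(np.array([[-np.sin(h)*-1,np.cos(h),0],[-np.cos(h),np.sin(h),0],[0,0,-1]]))
  File "scipy/spatial/transform/_rotation.pyx", line 1143, in scipy.spatial.transform._rotation.Rotation.from_matrix
ValueError: Non-positive determinant (left-handed or null coordinate frame) in rotation matrix 0: [[-0.0113444   0.99993565  0.        ]
 [-0.99993565 -0.0113444   0.        ]
 [ 0.          0.         -1.        ]].
```

```bash
sed -i 's/\[-np.sin(h)\*-1,np.cos(h),0\],\[-np.cos(h),np.sin(h),0\]/[-np.sin(h),np.cos(h),0],[np.cos(h),np.sin(h),0]/' h.py
python3 - <<'E'
from cell import *
from h import *
plan(get_state(),[.505,.164,.1],-0.65)
E
```

```text
pos [0.2727 0.5619 0.2305] n 26 turn deg [-0.1  0.  64.8]
0 [-0.74, -0.49, 0.25] rot [-0.0, 0.0, 0.31]
1 [-0.76, -0.46, 0.25] rot [-0.0, 0.0, 0.31]
2 [-0.78, -0.43, 0.25] rot [-0.0, 0.0, 0.31]
3 [-0.79, -0.39, 0.25] rot [-0.0, 0.0, 0.31]
4 [-0.81, -0.36, 0.25] rot [-0.0, 0.0, 0.31]
5 [-0.83, -0.32, 0.25] rot [-0.0, 0.0, 0.31]
6 [-0.84, -0.29, 0.25] rot [-0.0, 0.0, 0.31]
7 [-0.85, -0.25, 0.25] rot [-0.0, 0.0, 0.31]
8 [-0.86, -0.21, 0.25] rot [-0.0, 0.0, 0.31]
9 [-0.87, -0.18, 0.25] rot [-0.0, 0.0, 0.31]
10 [-0.88, -0.14, 0.25] rot [-0.0, 0.0, 0.31]
11 [-0.88, -0.1, 0.25] rot [-0.0, 0.0, 0.31]
12 [-0.88, -0.06, 0.25] rot [-0.0, 0.0, 0.31]
13 [-0.89, -0.02, 0.25] rot [-0.0, 0.0, 0.31]
14 [-0.89, 0.02, 0.25] rot [-0.0, 0.0, 0.31]
15 [-0.88, 0.05, 0.25] rot [-0.0, 0.0, 0.31]
16 [-0.88, 0.09, 0.25] rot [-0.0, 0.0, 0.31]
17 [-0.88, 0.13, 0.25] rot [-0.0, 0.0, 0.31]
18 [-0.87, 0.17, 0.25] rot [-0.0, 0.0, 0.31]
19 [-0.86, 0.21, 0.25] rot [-0.0, 0.0, 0.31]
20 [-0.85, 0.24, 0.25] rot [-0.0, 0.0, 0.31]
21 [-0.84, 0.28, 0.25] rot [-0.0, 0.0, 0.31]
22 [-0.83, 0.32, 0.25] rot [-0.0, 0.0, 0.31]
23 [-0.81, 0.35, 0.25] rot [-0.0, 0.0, 0.31]
24 [-0.8, 0.39, 0.25] rot [-0.0, 0.0, 0.31]
25 [-0.78, 0.42, 0.25] rot [-0.0, 0.0, 0.31]
```

>>> move_arm([
  {"travel": [-0.74,-0.49,0.25],"rot": [0,0,0.31],"hand": -1},
  {"travel": [-0.76,-0.46,0.25],"rot": [0,0,0.31],"hand": -1},
  {"travel": [-0.78,-0.43,0.25],"rot": [0,0,0.31],"hand": -1},
  {"travel": [-0.79,-0.39,0.25],"rot": [0,0,0.31],"hand": -1},
  {"travel": [-0.81,-0.36,0.25],"rot": [0,0,0.31],"hand": -1},
])

```text
time: 0.82
position: [0.3184, 0.4845, 0.2059]
orientation: [0.0, 0.33, 0.944, -0.0]
force: [-0.5, 0.2, -0.1]
gripper_width: 1.003
grip_force: 0.0
```

>>> move_arm([
  {"travel": [-0.83,-0.32,0.25],"rot": [0,0,0.31],"hand": -1},
  {"travel": [-0.84,-0.29,0.25],"rot": [0,0,0.31],"hand": -1},
  {"travel": [-0.85,-0.25,0.25],"rot": [0,0,0.31],"hand": -1},
  {"travel": [-0.86,-0.21,0.25],"rot": [0,0,0.31],"hand": -1},
  {"travel": [-0.87,-0.18,0.25],"rot": [0,0,0.31],"hand": -1},
])

```text
time: 1.45
position: [0.3632, 0.4082, 0.181]
orientation: [0.0, 0.429, 0.903, 0.0]
force: [0.1, 0.0, 0.3]
gripper_width: 1.006
grip_force: 0.0
```

>>> move_arm([
  {"travel": [-0.88,-0.14,0.25],"rot": [0,0,0.31],"hand": -1},
  {"travel": [-0.88,-0.1,0.25],"rot": [0,0,0.31],"hand": -1},
  {"travel": [-0.88,-0.06,0.25],"rot": [0,0,0.31],"hand": -1},
  {"travel": [-0.89,-0.02,0.25],"rot": [0,0,0.31],"hand": -1},
  {"travel": [-0.89,0.02,0.25],"rot": [0,0,0.31],"hand": -1},
])

```text
time: 2.08
position: [0.4082, 0.3316, 0.156]
orientation: [0.0, 0.524, 0.851, 0.0]
force: [0.2, 1.0, 0.0]
gripper_width: 0.998
grip_force: 0.0
```

>>> move_arm([
  {"travel": [-0.88,0.05,0.25],"rot": [0,0,0.31],"hand": -1},
  {"travel": [-0.88,0.09,0.25],"rot": [0,0,0.31],"hand": -1},
  {"travel": [-0.88,0.13,0.25],"rot": [0,0,0.31],"hand": -1},
  {"travel": [-0.87,0.17,0.25],"rot": [0,0,0.31],"hand": -1},
  {"travel": [-0.86,0.21,0.25],"rot": [0,0,0.31],"hand": -1},
])

```text
time: 2.7
position: [0.453, 0.2553, 0.131]
orientation: [0.0, 0.613, 0.79, 0.0]
force: [0.4, -0.3, -0.4]
gripper_width: 1.002
grip_force: 0.0
```

>>> move_arm([
  {"travel": [-0.85,0.24,0.25],"rot": [0,0,0.31],"hand": -1},
  {"travel": [-0.84,0.28,0.25],"rot": [0,0,0.31],"hand": -1},
  {"travel": [-0.83,0.32,0.25],"rot": [0,0,0.31],"hand": -1},
  {"travel": [-0.81,0.35,0.25],"rot": [0,0,0.31],"hand": -1},
  {"travel": [-0.8,0.39,0.25],"rot": [0,0,0.31],"hand": -1},
])

```text
time: 3.32
position: [0.498, 0.1789, 0.106]
orientation: [0.0, 0.695, 0.719, 0.0]
force: [-0.1, -0.5, -0.6]
gripper_width: 1.005
grip_force: 0.0
```

```bash
python3 - <<'E'
from cell import *
from h import *
s=get_state();print(s["time"],s["joints"].round(2));plan(s,[.505,.164,.05],-0.65)
c=camera("side");cv2.imwrite("pics/s1.png",cv2.resize(c["color"][60:260,130:330],None,fx=3,fy=3))
E
```

```text
3.325 [ 0.2  -0.06  1.95  0.    1.26  0.17]
pos [0.498  0.1789 0.106 ] n 4 turn deg [ 0.  -0.   2.6]
0 [-0.19, 0.08, 0.7] rot [0.0, -0.0, 0.08]
1 [-0.19, 0.08, 0.7] rot [0.0, -0.0, 0.08]
2 [-0.19, 0.09, 0.7] rot [0.0, -0.0, 0.08]
3 [-0.19, 0.09, 0.7] rot [0.0, -0.0, 0.08]
```

>>> move_arm([
  {"travel": [-0.19,0.08,0.7],"rot": [0,0,0.08],"hand": -1},
  {"travel": [-0.19,0.08,0.7],"rot": [0,0,0.08],"hand": -1},
  {"travel": [-0.19,0.09,0.7],"rot": [0,0,0.08],"hand": -1},
  {"travel": [-0.19,0.09,0.7],"rot": [0,0,0.08],"hand": -1},
  {"hand": -1},
])

```text
validation failed for argument at $.pl...
```

```bash
python3 - <<'E'
from cell import *
from h import *
c=camera("side");cv2.imwrite("pics/s2.png",cv2.resize(c["color"][90:240,140:340],None,fx=4,fy=4,interpolation=cv2.INTER_CUBIC))
E
```

```text
(no output)
```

View pics/s2.png

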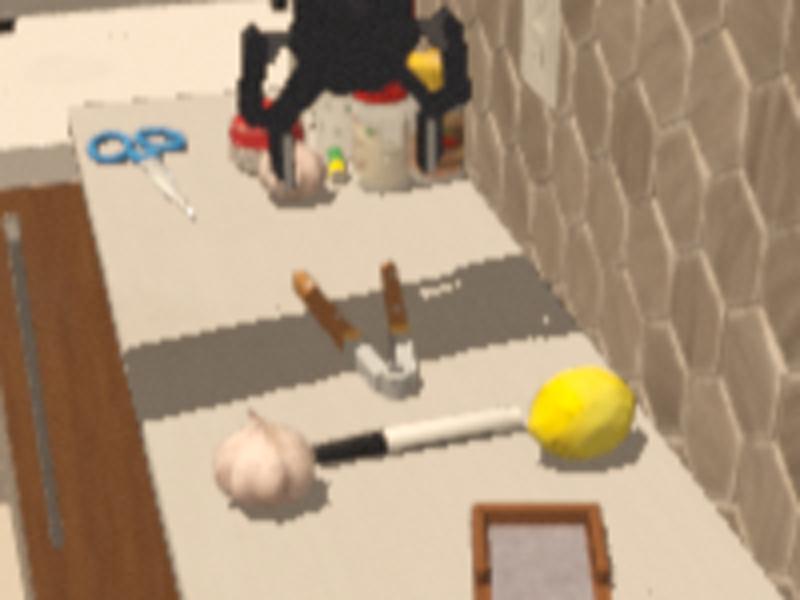

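The side view shows the open gripper above and behind the nutcracker (hinge near (395,380) in the crop), with its fingers spanning the V. That move was refused because the last row lacked its fields, so I'm resending it.

>>> move_arm([
  {"travel": [-0.19,0.08,0.7],"rot": [0,0,0.08],"hand": -1},
  {"travel": [-0.19,0.08,0.7],"rot": [0,0,0.08],"hand": -1},
  {"travel": [-0.19,0.09,0.7],"rot": [0,0,0.08],"hand": -1},
  {"travel": [-0.19,0.09,0.7],"rot": [0,0,0.08],"hand": -1},
  {"travel": [0,0,0],"rot": [0,0,0],"hand": -1},
])

```text
time: 4.05
position: [0.5032, 0.1645, 0.0484]
orientation: [-0.001, 0.71, 0.704, -0.001]
force: [-0.4, 0.4, -0.5]
gripper_width: 0.999
grip_force: 0.0
```

```bash
python3 - <<'E'
from cell import *
from h import *
s=get_state();plan(s,[.505,.164,.004],-0.65)
c=camera("side");cv2.imwrite("pics/s3.png",cv2.resize(c["color"][90:240,140:340],None,fx=4,fy=4,interpolation=cv2.INTER_CUBIC))
E
```

```text
pos [0.5032 0.1645 0.0484] n 3 turn deg [-0.2  0.   0.2]
0 [-0.01, 0.03, 0.74] rot [-0.01, 0.0, 0.01]
1 [-0.01, 0.03, 0.74] rot [-0.01, 0.0, 0.01]
2 [-0.01, 0.03, 0.74] rot [-0.01, 0.0, 0.01]
```

View pics/s3.png

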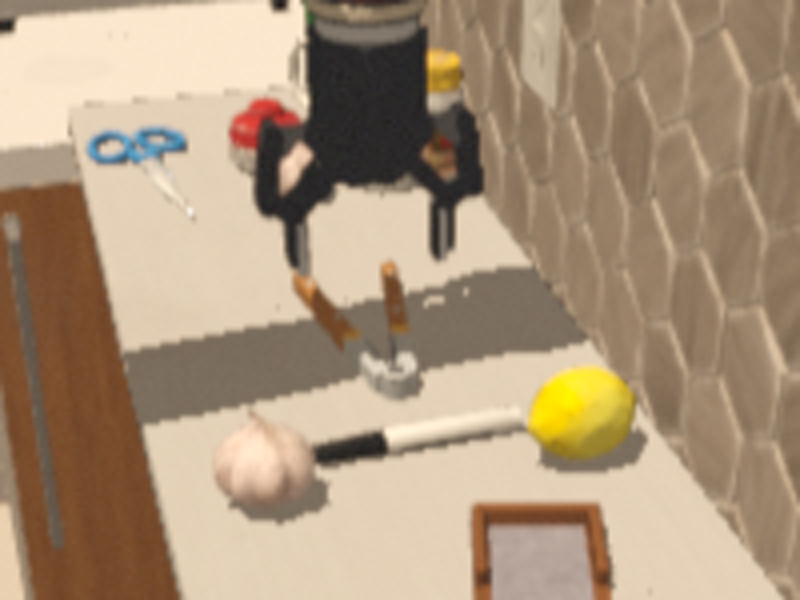

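The fingers (tips at about (300,270) and (440,255)) straddle the V, centred on it. I'll descend and close.

>>> move_arm([
  {"travel": [-0.01,0.03,0.74],"rot": [0,0,0],"hand": -1},
  {"travel": [-0.01,0.03,0.74],"rot": [0,0,0],"hand": -1},
  {"travel": [-0.01,0.03,0.65],"rot": [0,0,0],"hand": -1},
  {"travel": [0,0,0],"rot": [0,0,0],"hand": -1},
], newtons=40)

```text
time: 4.6
position: [0.5049, 0.164, 0.0058]
orientation: [-0.001, 0.71, 0.704, -0.001]
force: [0.2, -0.3, 0.7]
gripper_width: 1.0
grip_force: 0.0
```

>>> move_arm([
  {"travel": [0,0,0],"rot": [0,0,0],"hand": 1},
  {"travel": [0,0,0],"rot": [0,0,0],"hand": 1},
  {"travel": [0,0,0],"rot": [0,0,0],"hand": 1},
  {"travel": [0,0,0],"rot": [0,0,0],"hand": 1},
  {"travel": [0,0,0],"rot": [0,0,0],"hand": 1},
])

```text
time: 5.22
position: [0.5078, 0.1646, 0.0093]
orientation: [0.001, 0.71, 0.704, 0.001]
force: [-0.1, -0.4, 5.1]
gripper_width: 0.311
grip_force: 40.4
```

>>> move_arm([
  {"travel": [0,0,0],"rot": [0,0,0],"hand": 1},
  {"travel": [0,0,0],"rot": [0,0,0],"hand": 1},
  {"travel": [0,0,0],"rot": [0,0,0],"hand": 1},
  {"travel": [0,0,0],"rot": [0,0,0],"hand": 1},
  {"travel": [0,0,0],"rot": [0,0,0],"hand": 1},
])

```text
time: 5.85
position: [0.5078, 0.1646, 0.0093]
orientation: [0.001, 0.71, 0.704, 0.001]
force: [0.5, -0.1, 5.6]
gripper_width: 0.309
grip_force: 40.4
```

```bash
python3 - <<'E'
from cell import *
from h import *
s=get_state();print(s["time"],s["gripper_width"]*85,s["grip_force"],s["force"],s["position"])
c=camera("side");b=cv2.resize(c["color"][125:215,180:280],None,fx=5,fy=5,interpolation=cv2.INTER_CUBIC)
cv2.imwrite("pics/s4.png",b)
E
```

```text
5.85 26.238169696572374 40.39464627974667 [ 0.51655323 -0.09632564  5.55409483] [0.50781599 0.16455207 0.00931254]
```

View pics/s4.png

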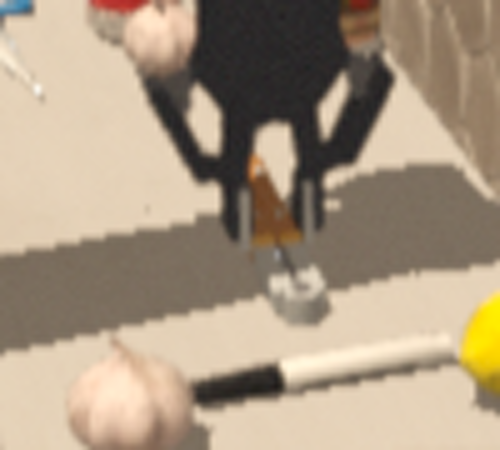

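The nutcracker is squeezed shut: handles parallel between the pads, opening 26 mm, hinge at about (300,300) in the crop. I'll lift it.

>>> move_arm([
  {"travel": [0,0,-0.5],"rot": [0,0,0],"hand": 1},
  {"travel": [0,0,-1],"rot": [0,0,0],"hand": 1},
  {"travel": [0,0,-1],"rot": [0,0,0],"hand": 1},
  {"travel": [0,0,-1],"rot": [0,0,0],"hand": 1},
  {"travel": [0,0,-1],"rot": [0,0,0],"hand": 1},
])

```text
time: 6.52
position: [0.5054, 0.1641, 0.0979]
orientation: [-0.0, 0.71, 0.704, -0.001]
force: [0.5, -0.4, -2.0]
gripper_width: 0.308
grip_force: 39.6
```

>>> move_arm([
  {"travel": [0,0,-1],"rot": [0,0,0],"hand": 1},
  {"travel": [0,0,-0.5],"rot": [0,0,0],"hand": 1},
  {"travel": [0,0,0],"rot": [0,0,0],"hand": 1},
  {"travel": [0,0,0],"rot": [0,0,0],"hand": 1},
])

```text
time: 7.02
position: [0.5056, 0.1642, 0.1267]
orientation: [-0.0, 0.71, 0.704, -0.001]
force: [-0.1, 0.5, -1.4]
gripper_width: 0.308
grip_force: 39.6
```

```bash
python3 - <<'E'
from cell import *
from h import *
s=get_state();print(s["time"],s["gripper_width"]*85,s["grip_force"],s["force"],s["position"])
a=cv2.resize(camera("side")["color"][90:200,170:290],None,fx=4,fy=4,interpolation=cv2.INTER_CUBIC)
c=camera("top");b=cv2.resize(c["color"][162:272,120:220],None,fx=4,fy=4,interpolation=cv2.INTER_CUBIC)
cv2.imwrite("pics/s5.png",np.hstack([b[:, :320],a]))
plan(s,[.511,-.185,.12],-0.65-14.8)
E
```

```text
7.025 26.220668659944913 39.64181930758059 [-0.08825109  0.50011824 -1.41898021] [0.50564068 0.16415425 0.12673713]
pos [0.5056 0.1642 0.1267] n 19 turn deg [-0.1  0.  15. ]
0 [-0.92, 0.02, 0.02] rot [-0.0, 0.0, 0.1]
1 [-0.92, 0.03, 0.02] rot [-0.0, 0.0, 0.1]
2 [-0.92, 0.05, 0.02] rot [-0.0, 0.0, 0.1]
3 [-0.92, 0.06, 0.02] rot [-0.0, 0.0, 0.1]
4 [-0.92, 0.07, 0.02] rot [-0.0, 0.0, 0.1]
5 [-0.92, 0.08, 0.02] rot [-0.0, 0.0, 0.1]
6 [-0.91, 0.1, 0.02] rot [-0.0, 0.0, 0.1]
7 [-0.91, 0.11, 0.02] rot [-0.0, 0.0, 0.1]
8 [-0.91, 0.12, 0.02] rot [-0.0, 0.0, 0.1]
9 [-0.91, 0.13, 0.02] rot [-0.0, 0.0, 0.1]
10 [-0.91, 0.15, 0.02] rot [-0.0, 0.0, 0.1]
11 [-0.9, 0.16, 0.02] rot [-0.0, 0.0, 0.1]
12 [-0.9, 0.17, 0.02] rot [-0.0, 0.0, 0.1]
13 [-0.9, 0.18, 0.02] rot [-0.0, 0.0, 0.1]
14 [-0.9, 0.2, 0.02] rot [-0.0, 0.0, 0.1]
15 [-0.89, 0.21, 0.02] rot [-0.0, 0.0, 0.1]
16 [-0.89, 0.22, 0.02] rot [-0.0, 0.0, 0.1]
17 [-0.89, 0.23, 0.02] rot [-0.0, 0.0, 0.1]
18 [-0.89, 0.25, 0.02] rot [-0.0, 0.0, 0.1]
```

View pics/s5.png

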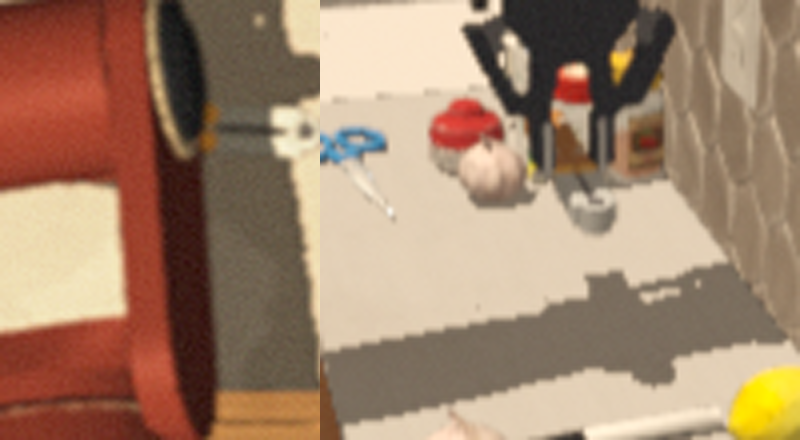

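The top view shows the hinge at about (193,194.5). The side view shows it at about (239,139), with the tool closed and held. Triangulating the hinge gives the grasp offset and pitch.

```bash
python3 - <<'E'
from cell import *
from h import *
a=camera("top");b=camera("side")
L=[]
for c,uv in((a,(192.8,194.1)),(b,(238.3,137.8))):
    o=c["extrinsics"][:3,3];d=ray(c,*uv,0)-o;L.append((o,d/np.linalg.norm(d)))
A=sum(np.eye(3)-np.outer(d,d) for o,d in L);B=sum((np.eye(3)-np.outer(d,d))@o for o,d in L)
p=np.linalg.solve(A,B);s=get_state();print(p,p-s["position"])
E
```

```text
[0.50503011 0.10260504 0.13830257] [-0.00073571 -0.06156994  0.0115113 ]
```

>>> move_arm([
  {"travel": [-0.92,0.02,0.02],"rot": [0,0,0.1],"hand": 1},
  {"travel": [-0.92,0.03,0.02],"rot": [0,0,0.1],"hand": 1},
  {"travel": [-0.92,0.05,0.02],"rot": [0,0,0.1],"hand": 1},
  {"travel": [-0.92,0.06,0.02],"rot": [0,0,0.1],"hand": 1},
  {"travel": [-0.92,0.07,0.02],"rot": [0,0,0.1],"hand": 1},
])

```text
time: 7.85
position: [0.5076, 0.0706, 0.1258]
orientation: [0.0, 0.735, 0.679, 0.0]
force: [-0.1, 0.7, -1.2]
gripper_width: 0.307
grip_force: 39.6
```

>>> move_arm([
  {"travel": [-0.92,0.08,0.02],"rot": [0,0,0.1],"hand": 1},
  {"travel": [-0.91,0.1,0.02],"rot": [0,0,0.1],"hand": 1},
  {"travel": [-0.91,0.11,0.02],"rot": [0,0,0.1],"hand": 1},
  {"travel": [-0.91,0.12,0.02],"rot": [0,0,0.1],"hand": 1},
  {"travel": [-0.91,0.13,0.02],"rot": [0,0,0.1],"hand": 1},
])

```text
time: 8.48
position: [0.5088, -0.0209, 0.1237]
orientation: [0.0, 0.758, 0.653, 0.0]
force: [0.4, 0.0, -2.4]
gripper_width: 0.309
grip_force: 39.6
```

>>> move_arm([
  {"travel": [-0.91,0.15,0.02],"rot": [0,0,0.1],"hand": 1},
  {"travel": [-0.9,0.16,0.02],"rot": [0,0,0.1],"hand": 1},
  {"travel": [-0.9,0.17,0.02],"rot": [0,0,0.1],"hand": 1},
  {"travel": [-0.9,0.18,0.02],"rot": [0,0,0.1],"hand": 1},
  {"travel": [-0.9,0.2,0.02],"rot": [0,0,0.1],"hand": 1},
])

```text
time: 9.1
position: [0.5099, -0.1128, 0.1217]
orientation: [0.0, 0.78, 0.626, -0.0]
force: [-0.4, 0.1, -2.0]
gripper_width: 0.308
grip_force: 39.6
```

>>> move_arm([
  {"travel": [-0.89,0.21,0.02],"rot": [0,0,0.1],"hand": 1},
  {"travel": [-0.89,0.22,0.02],"rot": [0,0,0.1],"hand": 1},
  {"travel": [-0.89,0.23,0.02],"rot": [0,0,0.1],"hand": 1},
  {"travel": [-0.89,0.25,0.02],"rot": [0,0,0.1],"hand": 1},
  {"travel": [0,0,0],"rot": [0,0,0],"hand": 1},
])

```text
time: 9.72
position: [0.5108, -0.1863, 0.1201]
orientation: [0.0, 0.797, 0.603, 0.0]
force: [0.0, 0.0, -1.1]
gripper_width: 0.309
grip_force: 39.6
```

```bash
python3 - <<'E'
from cell import *
from h import *
s=get_state();plan(s,[.511,-.185,.035],-15.45)
a=cv2.resize(camera("side")["color"][150:300,190:340],None,fx=3.6,fy=3.6,interpolation=cv2.INTER_CUBIC)
cv2.imwrite("pics/s6.png",a)
E
```

```text
pos [ 0.5108 -0.1863  0.1201] n 5 turn deg [ 0.  -0.  -0.3]
0 [0.01, -0.0, 0.85] rot [0.0, -0.0, -0.01]
1 [0.01, -0.0, 0.85] rot [0.0, -0.0, -0.01]
2 [0.01, -0.0, 0.85] rot [0.0, -0.0, -0.01]
3 [0.01, -0.0, 0.85] rot [0.0, -0.0, -0.01]
4 [0.01, -0.0, 0.85] rot [0.0, -0.0, -0.01]
```

View pics/s6.png

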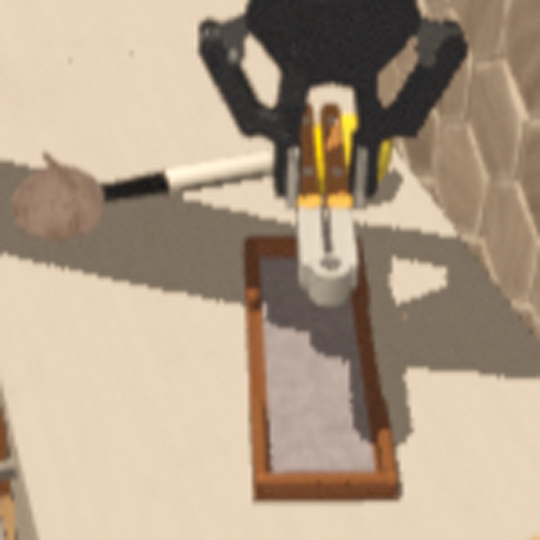

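The side view shows the closed tool level and aligned with the case (hinge at about (328,270)), ready to go down.

>>> move_arm([
  {"travel": [0,0,0.85],"rot": [0,0,0],"hand": 1},
  {"travel": [0,0,0.85],"rot": [0,0,0],"hand": 1},
  {"travel": [0,0,0.85],"rot": [0,0,0],"hand": 1},
  {"travel": [0,0,0.85],"rot": [0,0,0],"hand": 1},
  {"travel": [0,0,0.5],"rot": [0,0,0],"hand": 1},
])

```text
time: 10.4
position: [0.51, -0.1845, 0.0402]
orientation: [-0.001, 0.797, 0.604, -0.0]
force: [-0.0, -0.2, -1.8]
gripper_width: 0.313
grip_force: 39.6
```

```bash
python3 - <<'E'
from cell import *
from h import *
a=cv2.resize(camera("side")["color"][170:300,230:330],None,fx=4.6,fy=4.6,interpolation=cv2.INTER_CUBIC)
t=cv2.resize(camera("top")["color"][160:230,250:360],None,fx=3,fy=3,interpolation=cv2.INTER_CUBIC)
o=np.zeros((598,790,3),np.uint8);o[:,:460]=a;o[:210,460:]=t;cv2.imwrite("pics/s7.png",o);print(get_state()["position"])
E
```

```text
[ 0.50977855 -0.1844908   0.04031378]
```

View pics/s7.png

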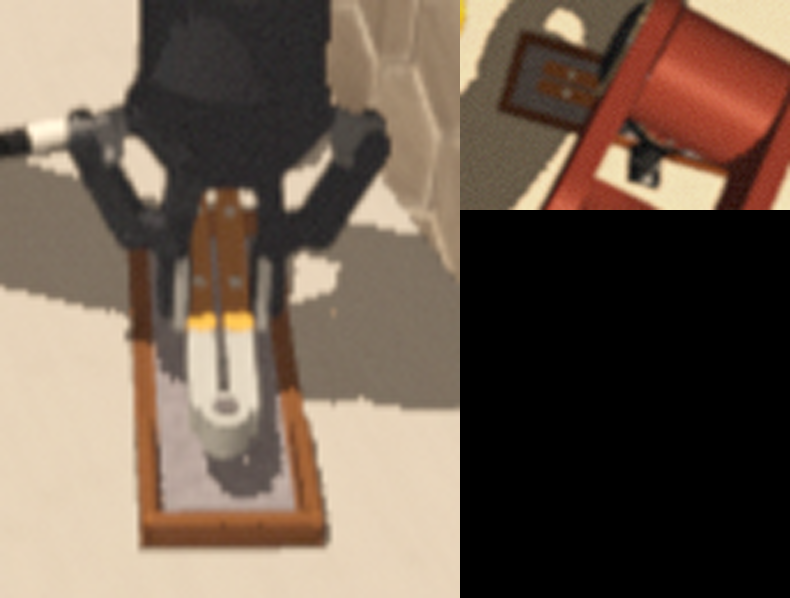

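The tool sits centred over the case, clear of the end and side walls in both views. I'll lower it.

>>> move_arm([
  {"travel": [0,0,0.4],"rot": [0,0,0],"hand": 1},
  {"travel": [0,0,0.4],"rot": [0,0,0],"hand": 1},
  {"travel": [0,0,0.3],"rot": [0,0,0],"hand": 1},
  {"travel": [0,0,0],"rot": [0,0,0],"hand": 1},
])

```text
time: 11.0
position: [0.5103, -0.1848, 0.0194]
orientation: [-0.001, 0.797, 0.604, -0.0]
force: [-1.1, -0.5, -2.0]
gripper_width: 0.307
grip_force: 39.6
```

>>> move_arm([
  {"travel": [0,0,0.15],"rot": [0,0,0],"hand": 1},
  {"travel": [0,0,0.1],"rot": [0,0,0],"hand": 1},
  {"travel": [0,0,0],"rot": [0,0,0],"hand": 1},
])

```text
time: 11.38
position: [0.5107, -0.185, 0.015]
orientation: [-0.0, 0.797, 0.604, -0.0]
force: [0.1, -0.0, -2.5]
gripper_width: 0.306
grip_force: 39.6
```

>>> move_arm([
  {"travel": [0,0,0.1],"rot": [0,0,0],"hand": 1},
  {"travel": [0,0,0],"rot": [0,0,0],"hand": 1},
])

```text
time: 11.62
position: [0.5111, -0.1852, 0.0134]
orientation: [0.0, 0.797, 0.604, 0.0]
force: [-0.8, 0.7, -0.3]
gripper_width: 0.305
grip_force: 39.7
```

>>> move_arm([
  {"travel": [0,0,0.1],"rot": [0,0,0],"hand": 1},
  {"travel": [0,0,0],"rot": [0,0,0],"hand": 1},
])

```text
time: 11.88
position: [0.5112, -0.1852, 0.0133]
orientation: [-0.0, 0.797, 0.604, -0.0]
force: [-5.4, 2.9, 12.1]
gripper_width: 0.309
grip_force: 40.4
```

>>> move_arm([
  {"travel": [0,0,0],"rot": [0,0,0],"hand": 0.2},
  {"travel": [0,0,0],"rot": [0,0,0],"hand": 0},
  {"travel": [0,0,0],"rot": [0,0,0],"hand": -0.2},
  {"travel": [0,0,0],"rot": [0,0,0],"hand": -0.2},
])

```text
time: 12.38
position: [0.5107, -0.185, 0.0109]
orientation: [-0.0, 0.797, 0.604, -0.0]
force: [0.5, 0.5, 0.3]
gripper_width: 0.6
grip_force: 0.0
```

>>> move_arm([
  {"travel": [0,0,-0.3],"rot": [0,0,0],"hand": -0.2},
  {"travel": [0,0,-0.7],"rot": [0,0,0],"hand": -0.2},
  {"travel": [0,0,-1],"rot": [0,0,0],"hand": -0.2},
  {"travel": [0,0,-1],"rot": [0,0,0],"hand": -0.2},
  {"travel": [0,0,-1],"rot": [0,0,0],"hand": -0.2},
])

```text
time: 13.0
position: [0.5113, -0.1852, 0.0934]
orientation: [0.001, 0.797, 0.604, 0.0]
force: [-0.1, -0.3, 0.1]
gripper_width: 0.599
grip_force: 0.0
```

>>> move_arm([
  {"travel": [1,0,-1],"rot": [0,0,0],"hand": -0.2},
  {"travel": [1,0,-1],"rot": [0,0,0],"hand": -0.2},
  {"travel": [1,0,-0.5],"rot": [0,0,0],"hand": -0.2},
  {"travel": [1,0,0],"rot": [0,0,0],"hand": -0.2},
  {"travel": [1,0,0],"rot": [0,0,0],"hand": -0.2},
])

```text
time: 13.62
position: [0.5376, -0.0869, 0.1401]
orientation: [-0.001, 0.797, 0.605, -0.0]
force: [0.2, 0.1, -0.9]
gripper_width: 0.599
grip_force: 0.0
```

>>> move_arm([
  {"travel": [1,0,0],"rot": [0,0,0],"hand": -0.2},
  {"travel": [1,0,0],"rot": [0,0,0],"hand": -0.2},
  {"travel": [1,0,0],"rot": [0,0,0],"hand": -0.2},
  {"travel": [1,0,0],"rot": [0,0,0],"hand": -0.2},
  {"travel": [0,0,0],"rot": [0,0,0],"hand": -0.2},
])

```text
time: 14.25
position: [0.5596, -0.0104, 0.1411]
orientation: [-0.0, 0.796, 0.605, -0.0]
force: [-0.6, 0.7, -0.0]
gripper_width: 0.602
grip_force: 0.0
```

```bash
python3 - <<'E'
from cell import *
from h import *
a=cv2.resize(camera("side")["color"][190:300,230:330],None,fx=4.4,fy=4.4,interpolation=cv2.INTER_CUBIC)
t=cv2.resize(camera("top")["color"][160:230,250:360],None,fx=3,fy=3,interpolation=cv2.INTER_CUBIC)
o=np.zeros((484,770,3),np.uint8);o[:,:440]=a;o[:210,440:]=t;cv2.imwrite("pics/s8.png",o)
E
```

```text
(no output)
```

View pics/s8.png

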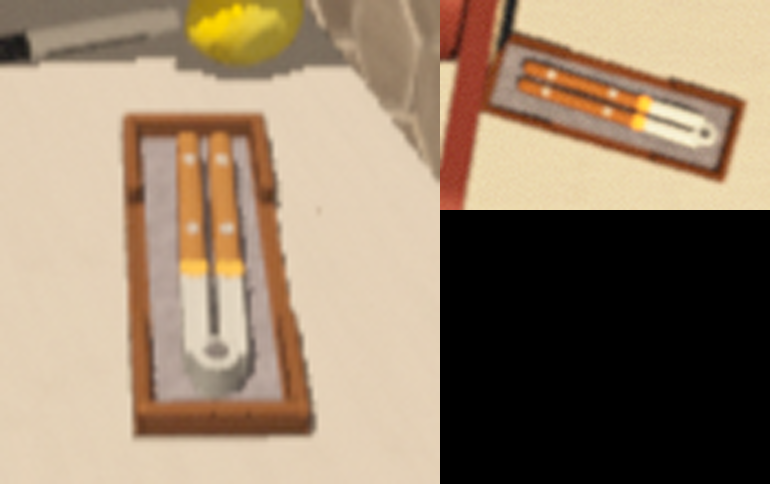

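The nutcracker lies flat and closed in the case, centred within a few mm, with the gripper clear of it.

```bash
python3 -c "
from cell import *
print(close_job())"
```

```text
the job is handed in; nothing more can be done
None
```

I squeezed the nutcracker shut away from the case, laid it closed and flat on the case floor, and handed the job in after about 14 s of robot time; no verdict came back, but the last pictures show it centred within a few mm and the gripper clear.

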